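# Rack the orange lid and draw out the sprung rod to its mark

### The arm

A 6-joint arm with a two-finger parallel gripper is mounted at the origin on a cart in front of the work surface, level with it; the furniture and walls round the work are solid. World frame = base frame: x ahead of the robot, y to its left, z up, the work surface at z = 0. Lengths are in m, angles in degrees, forces in N, time in s.
With the tool pointing down it reaches from about 0.375 to 0.9 m from the base axis. Payload 3.1 kg.
Tool frame: the origin (TCP) lies on the front face of the gripper's body, between the roots of the fingers; the fingertips stand 70 mm ahead of it and the grasp point (between the pads) lies 51 mm ahead of it (bot.tip_extent is the distance from the TCP to the fingertips, in m); z points along the fingers, x is the direction in which the jaws open and shut, and the axes are right-handed (so a half turn about z gives the same grasp; the last joint's range is limited). The gripper opens to 87 mm and grips with 3 to 60 N. Pads are 19 mm wide; open, the fingers measure 117 mm over their backs; the gripper's body (75 mm by 190 mm) begins 51 mm behind the grasp point.
Start: joints at [-80.93, 30.224, 82.088, -0, 67.689, -10.227], TCP at [0.207, -0.59, 0.292] pointing down, gripper open.
Joint ranges: [-176.69, 176.69], [-43.24, 126.21], [12.49, 139.97], [-82, 262], [0, 151.66], [-163.58, 163.58]. Speed limits (degrees/s): [159.86, 159.86, 180, 180, 180, 180].

### API

Orientations are given as a 3x3 rotation matrix whose columns are the frame's x, y, z axes.
In Python, from rig import bot, viewer, ticket gives the robot as it stands. The module is installed in compiled form; this text tells all that it offers.
- The arm moves only by the tool arm_command, never from a script. Its argument "targets" is a list of rows, each an object with "rot": the turn, a rotation vector about the tool's x, y, z in degrees, a list of three; "offset": the shift along the tool's x, y, z in cm, a list of three; "gripper": the closure, from 0 (fully open) to 1 (shut). A call has 1 to 8 rows; each row is the pose to reach, as a shift and turn from the pose commanded when the call began, along the tool's axes at that moment; what a row does not reach only later rows make up. A row lasts 1/10 s, in which the tool goes at most 50 mm and 8.59 degrees, less where a joint would pass 70% of its speed; a pose out of reach is approached as far as the arm can. A call with a gripper value outside its range is refused whole. The fingers move at their own pace and stop on an object; the grip force is fixed at half the most. Time passes only in rows, so rows that repeat a pose let the fingers close. It gives the time, the measured TCP pose, the force and the opening at its end, in the units of the state.
- bot.read_state(): the state, without advancing time (a new reading comes with each control period).
- viewer.capture(name): name is "side" or "top" or "wrist"; returns a dict with "frame" (400x640x3 uint8, red, green, blue), "fx", "fy", "cx", "cy" (pixels), "view" (4x4, takes a point from world to camera coordinates). Camera axes: x right, y down, z forward; pixel columns grow to the right and rows downward; lengths in m; the calibration is good to about 2 mm. A picture is of the moment at which its call begins. There is no depth.
- ticket.hand_in(): hands the job in, once; it reports no verdict.
The state is a dict: "time_s": time; "joint_positions": joint angles; "qvel": joint speeds; "tau": joint torques, N m; "position": TCP position; "tcp_rot": TCP orientation; "force": force on the tool from outside, world axes, zero at the start; "moment": the same for the moment, N m; "opening": opening from 0.0 (shut) to 1.0 (fully open).
Only numpy, scipy, OpenCV 4.12 (cv2) and the standard library are available. Lean on these libraries where they do the work, as an engineer would, in place of code of your own. Each camera call takes 0.05 s, during which the arm holds its last target. There are 200 camera calls.

### The job

Stand the orange lid on its long edge in the middle slot of the drying rack (the one with the blue strip) and let go of it. Then pull the rack's sprung telescopic rod out by its black paddle until the yellow pointer is level with the red length mark, without dragging it well past, and finish while still holding it there against the spring, so that a colleague can set boxes behind it. Leave the spice jar, the ramekin and the low tin where they are.

Things in the scene. Friction and masses are not known exactly. Their poses are not given: they have to be found in the camera images.
- lid: the orange plastic lid, loose, 70 x 108 x 10 mm, about 40 g; origin in the middle of its underside, own x across its 70 mm width, own y along its 108 mm length, own z through its 10 mm thickness. It starts on a grey draining stand, on a long edge (own x points up), leaning 20 degrees back towards the stand's -y side, its lower 25 mm between the stand's prongs, the rest free
- lid_centre (a point): centre of the orange lid, half-way through its thickness; axes as the lid's own
- stand: grey draining stand, fixed, base 130 (own x) x 76 (own y) mm; origin under its middle on the table. The lid's long axis lies along its x; the prongs reach about 45 mm above the table
- rack: the drying rack, fixed: white tray 12 mm high, 220 (own x) x 160 (own y) mm; origin on the table near its middle, own z up. On it are three slots of steel wire that run along own x, at own y = -50, 0 and +50 mm; the rod lies along its -y, on the side of own -x
- slot (a point): middle of the floor of the middle slot, which alone has a blue strip on its floor (12 mm above the table), axes as the rack's: the slot runs 84 mm along x, is 14 mm wide across y between wires, flares to 24 mm at its top, and its wires end 33 mm above this floor. A lid on its long edge fills it with its centre 35 mm above this point
- paddle (a point): grip point on the black paddle at the outer end of the sprung rod, axes as the rack's: the paddle is a plate 12 mm thick (y) x 40 mm wide (x), its top 20 mm above this point; the 12 mm thick rod runs 40 mm below this point towards +y into a sleeve, whose end is 39 mm from the paddle when the rod is in. Pinch across the 12 mm, fingers on the rod's side and the outer side
- rod (a joint): how far the sprung rod is drawn out along the rack's -y, m: 0 fully in (start), 0.13 fully out; spring pulls it in with 3 N at 0 and 60 N/m more (about 6 to 9 N at the mark); it runs back when let go
- pointer (a point): tip of the yellow pointer, which is fixed to the paddle and points to own -x; moves with the rod
- mark: the red length mark, a clip 14 mm wide with a thin red fin (3 mm) in its middle, fixed on the guide rail that runs beside the rod along the rack's y; axes as the rack's. Origin at its middle, 22 mm above the table; the fin ends 39 mm above the table. The rod is at length when pointer and mark have the same place along the rack's y; the rod must be drawn 50 to 100 mm for that
- spice: spice jar with orange-brown content and black cap, 44 x 99 mm, loose bystander; origin under its middle
- ramekin: small white ramekin, 69 x 34 mm, loose bystander; origin under its middle
- tin: low closed tin, 86 x 40 mm, loose bystander; origin under its middle

How it is judged:
By the outcome, as a careful person would: the job done as asked, in the order asked, and still so for the second after the job is handed in, while the arm keeps its last pose, push and grip.
It also fails if it takes over 58 s, if anything falls off the work surface, if the arm or the gripper's body presses on something with over 40 N, if the wrist force passes 120 N, or if a joint passes its speed limit or range.

## Working session

There is one attempt and no reset: what is moved stays moved. The work goes in short steps, Python scripts to look and compute and a tool call to move; the robot and the scene stay as the last step left them, time stands still between calls to the robot, and variables do not carry over. Pictures are saved under pics/ and viewed, about 8 in all and at most 12, crops included, and the job is handed in when it is done.

Besides the shell and the picture viewer there is one more tool, called after "Call:" in YAML: its name, and indented under it one key for each argument. arm_command: Moves the arm, as the interface text tells. Its arguments: {"type":"object","properties":{"targets":{"type":"array"}},"required":["targets"]}

```bash
mkdir -p pics
cat > h.py <<'E'
import numpy as np, cv2
from rig import bot, viewer, ticket
def snap(name, fn=None):
    c=viewer.capture(name)
    if fn: cv2.imwrite('pics/'+fn, c['frame'][:,:,::-1])
    return c
def ray(c,u,v):
    V=np.array(c['view']); R=V[:3,:3]; t=V[:3,3]
    o=-R.T@t; d=R.T@np.array([(u-c['cx'])/c['fx'],(v-c['cy'])/c['fy'],1]); return o,d/np.linalg.norm(d)
def plane(c,u,v,z):
    o,d=ray(c,u,v); return o+d*(z-o[2])/d[2]
def two(c1,p1,c2,p2):
    o1,d1=ray(c1,*p1); o2,d2=ray(c2,*p2)
    A=np.stack([d1,-d2],1); s=np.linalg.lstsq(A,o2-o1,rcond=None)[0]
    a=o1+s[0]*d1; b=o2+s[1]*d2; return (a+b)/2, np.linalg.norm(a-b)
def proj(c,P):
    V=np.array(c['view']); q=V[:3,:3]@np.array(P)+V[:3,3]; return c['cx']+c['fx']*q[0]/q[2], c['cy']+c['fy']*q[1]/q[2]
def blobs(c,lo,hi,amin=15):
    h=cv2.cvtColor(c['frame'],cv2.COLOR_RGB2HSV); m=cv2.inRange(h,np.array(lo),np.array(hi))
    n,l,s,ce=cv2.connectedComponentsWithStats(m)
    return [(s[i].tolist(),ce[i].round(1).tolist(),l==i) for i in range(1,n) if s[i][4]>=amin]
E
python3 - <<'E'
from h import *
np.set_printoptions(precision=4,suppress=True)
for n in ('side','top','wrist'):
    c=snap(n,n+'0.png'); print(n,c['fx'],c['cx'],c['cy']);print(np.array(c['view']))
    for nm,lo,hi in (('orange',(5,150,100),(18,255,255)),('yellow',(22,150,120),(34,255,255)),('red',(0,170,90),(3,255,255)),('blue',(95,120,60),(125,255,255))):
        for s,ce,_ in blobs(c,lo,hi): print(nm,s,ce)
print(bot.read_state())
E
```

```text
side 393.1426022988093 318.2987544568802 201.41438953465305
[[ 0.9833 -0.1813 -0.0161 -0.4927]
 [-0.099  -0.4584 -0.8832  0.1456]
 [ 0.1527  0.8701 -0.4687  0.8649]
 [ 0.      0.      0.      1.    ]]
orange [263, 157, 34, 22, 497] [279.2, 167.3]
orange [253, 261, 20, 13, 173] [262.6, 267.2]
orange [256, 288, 18, 8, 70] [264.6, 292.4]
yellow [346, 240, 12, 4, 30] [352.1, 241.6]
red [353, 269, 12, 13, 85] [357.9, 273.7]
blue [284, 119, 33, 7, 128] [300.2, 122.3]
top 404.87643312980583 316.0426127140527 198.56206676906416
[[-0.0276 -0.9995  0.0154  0.0713]
 [-0.9924  0.0255 -0.1202  0.5322]
 [ 0.1197 -0.0186 -0.9926  1.125 ]
 [ 0.      0.      0.      1.    ]]
orange [212, 213, 13, 37, 195] [217.8, 231.0]
blue [315, 141, 7, 30, 47] [317.8, 154.6]
wrist 297.89656726502693 324.9143036653779 197.7978569886656
[[ 0.33   -0.944  -0.0033 -0.6228]
 [-0.9101 -0.3191  0.2645 -0.0309]
 [-0.2508 -0.0843 -0.9644  0.3916]
 [ 0.      0.      0.      1.    ]]
{'time_s': 0.15, 'joint_positions': array([-80.9299,  30.2663,  82.1401,   0.0006,  67.6893, -10.2266]), 'qvel': array([-0.0028, -0.1404, -0.117 , -0.0427,  0.081 ,  0.0331]), 'tau': array([  0.0005, -44.043 , -17.6842,   0.0633,   0.0552,  -0.0001]), 'position': array([ 0.2065, -0.5894,  0.2915]), 'tcp_rot': array([[ 0.3305, -0.9438, -0.0003],
       [-0.9438, -0.3305,  0.0017],
       [-0.0016, -0.0003, -1.    ]]), 'force': array([-0.0808, -0.0137, -0.3312]), 'moment': array([-0.0129, -0.0017, -0.0332]), 'opening': 0.9968703180921337}
```

View pics/top0.png

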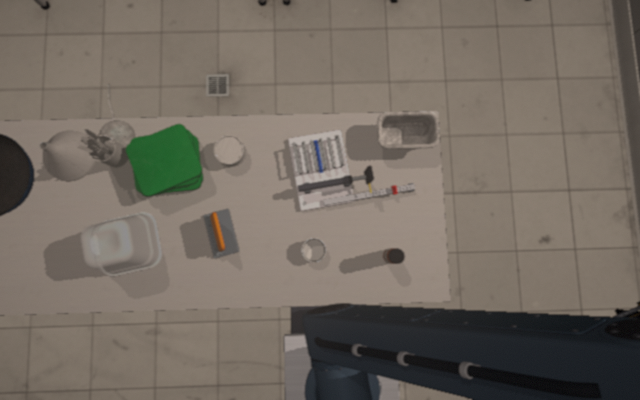

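View pics/side0.png

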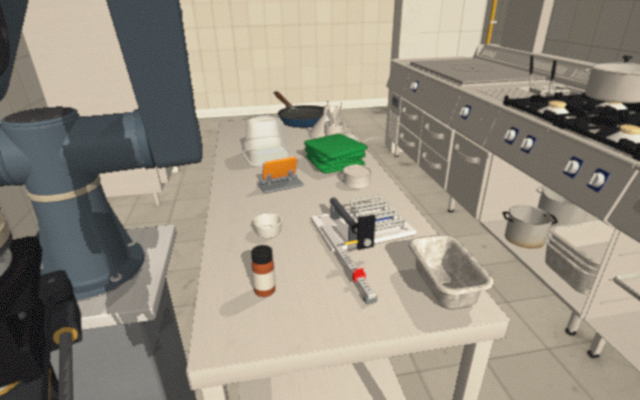

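Top view: the lid is at (218,231) on its stand, the blue strip is at (318,155), the paddle at about (369,175) and the red mark at about (395,189). The side view shows the pointer at (350,241) and the mark at (358,272). The spice jar is at (395,256) in the top view and the ramekin at (313,250).

```bash
cat >> h.py <<'E'
def tool():
    s=bot.read_state(); return np.array(s['position']),np.array(s['tcp_rot'])
np.set_printoptions(precision=4,suppress=True)
def plan(P,R):
    "offset cm and rotvec deg in present tool axes (measured)"
    from scipy.spatial.transform import Rotation as Ro
    p,r=tool(); print('offset cm',(r.T@(np.array(P)-p)*100).round(2),'rot',Ro.from_matrix(r.T@np.array(R)).as_rotvec(degrees=True).round(2))
def down(xdir):
    x=np.array([xdir[0],xdir[1],0.]); x/=np.linalg.norm(x); z=np.array([0,0,-1.]); return np.stack([x,np.cross(z,x),z],1)
E
python3 - <<'E'
from h import *
t=snap('top'); s=snap('side')
for a,bs in (('orange',((5,150,100),(18,255,255))),('blue',((95,120,60),(125,255,255)))):
    b=[x for x in blobs(t,*bs) if x[0][4]>40][0]; b2=max(blobs(s,*bs),key=lambda x:x[0][4])
    print(a,two(t,b[1],s,b2[1]))
    m=b[2]; pts=np.argwhere(m)[:,::-1].astype(np.float32); r=cv2.minAreaRect(pts); box=cv2.boxPoints(r)
    print([plane(t,*q,0.075 if a=='orange' else .012)[:2] for q in box])
print('red',two(t,(395,189),s,(357.9,273.7)), 'ramekin',plane(t,313,250,.034),'spice',plane(t,395,256,.1),'tin',plane(t,229,151,.04))
print('paddle',plane(t,369,175,.07))
w=snap('wrist'); V=np.array(w['view']); p,r=tool(); o=-V[:3,:3].T@V[:3,3]; print('cam in tool',r.T@(o-p)); print((V[:3,:3]@r).T)
g=s['frame'][140:300,230:420]; cv2.imwrite('pics/sc.png',cv2.resize(g[:,:,::-1],None,fx=4,fy=3.7,interpolation=cv2.INTER_CUBIC))
E
```

```text
orange (array([0.4449, 0.3299, 0.0614]), np.float64(0.004860619892594427))
[array([0.4946, 0.3468]), array([0.4979, 0.3329]), array([0.3994, 0.3073]), array([0.3962, 0.3211])]
blue (array([0.5313, 0.0588, 0.292 ]), np.float64(0.13730333620867463))
[array([0.7074, 0.0565]), array([0.7083, 0.0513]), array([0.6205, 0.0377]), array([0.6197, 0.0429])]
red (array([ 0.5535, -0.1708,  0.0279]), np.float64(0.0054920856833350455)) ramekin [0.3885 0.0697 0.034 ] spice [ 0.3671 -0.1465  0.1   ] tin [0.6766 0.3029 0.04  ]
paddle [ 0.5916 -0.0915  0.07  ]
cam in tool [-0.0006 -0.0735 -0.0922]
[[ 1.     -0.     -0.0018]
 [ 0.0005  0.9643  0.2648]
 [ 0.0017 -0.2648  0.9643]]
```

Run:
```python
from h import *
plan((0.57,-0.04,0.32),down((.154,-.988)))
```

```text
offset cm [-39.87 -52.47  -2.78] rot [-0.    0.04 10.44]
```

View pics/sc.png

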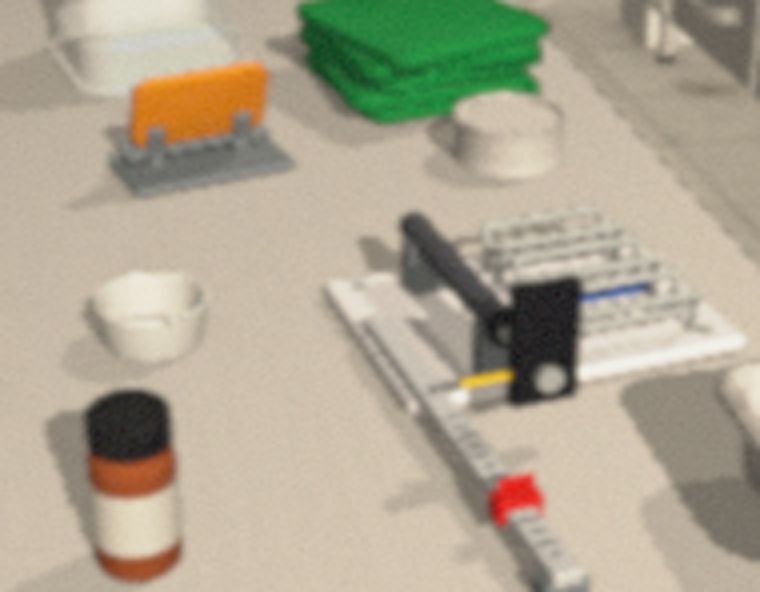

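The crop shows the upright black paddle, with the pointer at its lower left. The red mark clip is on the rail, and the lid's upper part is free above the prongs.

Call:
arm_command:
  targets:
    - {"rot":[0,0,5.2],"offset":[-20,-26.2,-1.4],"gripper":0}
    - {"rot":[0,0,5.2],"offset":[-20,-26.2,-1.4],"gripper":0}
    - {"rot":[0,0,5.2],"offset":[-20,-26.2,-1.4],"gripper":0}
    - {"rot":[0,0,5.2],"offset":[-20,-26.2,-1.4],"gripper":0}
    - {"rot":[0,0,5.2],"offset":[-20,-26.2,-1.4],"gripper":0}
    - {"rot":[0,0,5.2],"offset":[-20,-26.2,-1.4],"gripper":0}
    - {"rot":[0,0,5.2],"offset":[-20,-26.2,-1.4],"gripper":0}
    - {"rot":[0,0,5.2],"offset":[-20,-26.2,-1.4],"gripper":0}

```text
time_s: 1.1
position: [0.3891, -0.3109, 0.3065]
tcp_rot: [[0.249, -0.969, 0.0], [-0.969, -0.249, 0.001], [-0.001, -0.001, -1.0]]
force: [0.1, -0.7, -0.6]
opening: 1.001
```

Run:
```python
from h import *
print(bot.read_state()['time_s'],tool()[0])
plan((0.57,-0.04,0.32),down((.154,-.988)))
```

```text
1.1 [ 0.3891 -0.3109  0.3065]
offset cm [-21.75 -24.26  -1.31] rot [-0.03  0.08  5.53]
```

Call:
arm_command:
  targets:
    - {"rot":[0,0,5.5],"offset":[-21.7,-24.2,-1.3],"gripper":0}
    - {"rot":[0,0,5.5],"offset":[-21.7,-24.2,-1.3],"gripper":0}
    - {"rot":[0,0,5.5],"offset":[-21.7,-24.2,-1.3],"gripper":0}
    - {"rot":[0,0,5.5],"offset":[-21.7,-24.2,-1.3],"gripper":0}
    - {"rot":[0,0,5.5],"offset":[-21.7,-24.2,-1.3],"gripper":0}
    - {"rot":[0,0,5.5],"offset":[-21.7,-24.2,-1.3],"gripper":0}
    - {"rot":[0,0,5.5],"offset":[-21.7,-24.2,-1.3],"gripper":0}
    - {"rot":[0,0,5.5],"offset":[-21.7,-24.2,-1.3],"gripper":0}

```text
time_s: 1.9
position: [0.5715, -0.0432, 0.3193]
tcp_rot: [[0.153, -0.988, 0.002], [-0.988, -0.153, 0.0], [0.0, -0.002, -1.0]]
force: [-0.3, -0.6, 0.7]
opening: 1.003
```

Run:
```python
from h import *
c=snap('wrist','w1.png'); print(tool()[0])
for nm,lo,hi,z in (('orange',(5,150,100),(18,255,255),.07),('yellow',(22,120,100),(34,255,255),.02),('red',(0,150,90),(4,255,255),.03),('red',(175,150,90),(180,255,255),.03),('blue',(100,120,50),(125,255,255),.012)):
    for s,ce,m in blobs(c,lo,hi):
        print(nm,s,ce,plane(c,*ce,z))
        if nm in('blue','red','yellow'):
            box=cv2.boxPoints(cv2.minAreaRect(np.argwhere(m)[:,::-1].astype(np.float32))); print(box.round(1).tolist()); print(np.array([plane(c,*q,z)[:2] for q in box]).tolist())
plan((0.445,0.33,.32),down((.251,-.968)))
```

```text
[ 0.5703 -0.0447  0.319 ]
orange [0, 225, 31, 29, 534] [12.1, 238.5] [0.4405 0.3293 0.07  ]
yellow [363, 191, 3, 16, 43] [363.9, 198.8] [ 0.5447 -0.0999  0.02  ]
[[363.0, 191.0], [365.0, 191.0], [365.0, 206.0], [363.0, 206.0]]
[[0.5552723413711463, -0.09666044417350088], [0.5556873578493713, -0.09933707872124423], [0.5348313958682416, -0.10332447917297931], [0.5344104419089059, -0.10061082663837798]]
red [411, 191, 11, 20, 137] [415.9, 200.0] [ 0.5562 -0.1668  0.03  ]
[[410.79998779296875, 209.5], [412.1000061035156, 190.5], [421.29998779296875, 191.1999969482422], [420.0, 210.10000610351562]]
[[0.542223795505111, -0.16307701861726293], [0.5681099573371419, -0.15886791436132175], [0.5691017651077181, -0.17111796268392016], [0.5432183239564866, -0.17554482592964255]]
blue [260, 51, 12, 82, 577] [264.8, 91.2] [0.6625 0.0493 0.012 ]
[[259.20001220703125, 51.0], [267.0, 50.599998474121094], [271.1000061035156, 131.89999389648438], [263.29998779296875, 132.3000030517578]]
[[0.7078141490235217, 0.060707695892672525], [0.7097100797872801, 0.051323070483099226], [0.6134732710177944, 0.036016414540927175], [0.6114081301606928, 0.04605475021841972]]
offset cm [-38.94   6.69  -0.13] rot [ 0.   -0.04 -5.8 ]
```

View pics/w1.png

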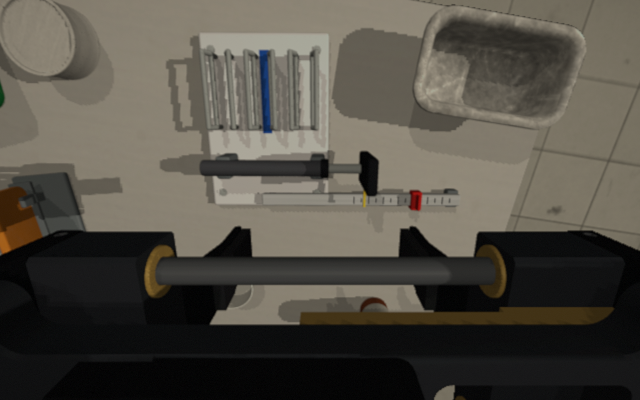

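Wrist view: the blue strip runs from (263,51) to (267,132). The paddle top is at about (369,173), the pointer at (364,199) and the red mark at (416,200). Next I go over the lid.

Call:
arm_command:
  targets:
    - {"rot":[0,0,-5.8],"offset":[-39,6.7,0],"gripper":0}
    - {"rot":[0,0,-5.8],"offset":[-39,6.7,0],"gripper":0}
    - {"rot":[0,0,-5.8],"offset":[-39,6.7,0],"gripper":0}
    - {"rot":[0,0,-5.8],"offset":[-39,6.7,0],"gripper":0}
    - {"rot":[0,0,-5.8],"offset":[-39,6.7,0],"gripper":0}
    - {"rot":[0,0,-5.8],"offset":[-39,6.7,0],"gripper":0}
    - {"rot":[0,0,-5.8],"offset":[-39,6.7,0],"gripper":0}
    - {"rot":[0,0,-5.8],"offset":[-39,6.7,0],"gripper":0}

```text
time_s: 2.75
position: [0.4449, 0.3304, 0.3193]
tcp_rot: [[0.247, -0.969, 0.0], [-0.969, -0.247, -0.001], [0.001, 0.0, -1.0]]
force: [1.4, 0.1, 0.0]
opening: 1.0
```

Run:
```python
from h import *
c=snap('wrist','w2.png'); print(tool()[0])
for s,ce,m in blobs(c,(3,130,60),(20,255,255)):
    print(s,ce)
    if s[4]>200:
        box=cv2.boxPoints(cv2.minAreaRect(np.argwhere(m)[:,::-1].astype(np.float32))); print(box.round(1).tolist())
        for z in (.03,.07): print(np.array([plane(c,*q,z)[:2] for q in box]).tolist())
g=c['frame'][80:280,200:460]; cv2.imwrite('pics/w2c.png',cv2.resize(g[:,:,::-1],None,fx=3,fy=3,interpolation=cv2.INTER_CUBIC))
```

```text
[0.4424 0.3362 0.3194]
[308, 132, 26, 93, 2155] [321.0, 175.9]
[[308.0, 132.0], [333.0, 132.0], [333.0, 224.0], [308.0, 224.0]]
[[0.49173225084359706, 0.36516953014867526], [0.49944152133613623, 0.3348212961224822], [0.38096897788583545, 0.3038218235033996], [0.3725813671582861, 0.3368082304502672]]
[[0.49425971610422686, 0.3634903611608407], [0.5011608897209643, 0.3363232728898004], [0.3951068095121754, 0.30857320979646014], [0.38759840026431647, 0.3381019338894852]]
[144, 245, 28, 52, 567] [153.8, 265.9]
[[135.6999969482422, 289.8999938964844], [154.3000030517578, 240.8000030517578], [172.3000030517578, 247.60000610351562], [153.8000030517578, 296.70001220703125]]
[[0.21200313134245874, 0.5558029484946874], [0.29608930943338085, 0.5373210273530011], [0.2919679294864368, 0.5119578795888878], [0.2070987174520173, 0.5293018247748658]]
[[0.24385220722219902, 0.5341413090593704], [0.31912435058971383, 0.517596689605031], [0.31543497964574096, 0.4948921436487689], [0.2394618810844626, 0.5104180714318772]]
[490, 246, 16, 51, 265] [500.3, 271.8]
[[490.0, 246.0], [503.20001220703125, 244.89
[... 189 characters left out ...]
99, 0.029490032137347744], [0.33019843271278343, 0.04739801906272573]]
[[0.4150973742012594, 0.11192085209148239], [0.42045019375066417, 0.09663429572588522], [0.35535646072964755, 0.06299727331324512], [0.34965810626655325, 0.07902811916537877]]
[300, 308, 290, 16, 3464] [455.6, 316.9]
[[300.0, 323.0], [300.0, 308.0], [589.0, 308.0], [589.0, 323.0]]
[[0.21585046287111292, 0.3118536907544834], [0.2412048411219596, 0.31769843172292], [0.3465621549690748, -0.09621105351532211], [0.32287610877107253, -0.10852311594951963]]
[[0.24729625589918947, 0.3157631651132389], [0.26999295157524095, 0.3209952518855314], [0.36430655950425284, -0.04952764285631861], [0.343103318903904, -0.06054913711063725]]
```

View pics/w2c.png

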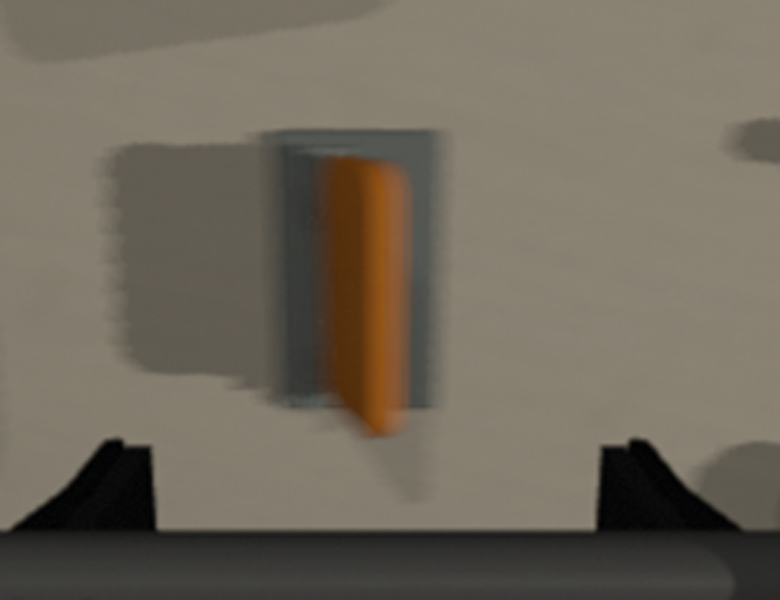

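The lid leans towards the image's right (world -y): its top edge is the bright strip at about col 326 and the face to the left is darker. The picture is motion-blurred, so I retake it now that the arm is settled.

Run:
```python
from h import *
bot
c=snap('wrist'); c=snap('wrist','w3.png'); print(bot.read_state()['qvel'],tool()[0])
f=cv2.cvtColor(c['frame'],cv2.COLOR_RGB2HSV)
for r in (140,160,180,200,210): print(r,[tuple(int(v) for v in f[r,u]) for u in range(300,342,2)])
for s,ce,m in blobs(c,(3,130,60),(20,255,255),1000)[:1]: print(s,ce)
g=c['frame'][110:250,270:380]; cv2.imwrite('pics/w3c.png',cv2.resize(g[:,:,::-1],None,fx=4,fy=4,interpolation=cv2.INTER_CUBIC))
```

```text
[-3.3228 -0.2751  0.7614 -1.252  -0.0449 -0.4204] [0.4445 0.331  0.3191]
140 [(40, 12, 62), (53, 16, 64), (48, 20, 64), (53, 18, 57), (50, 14, 56), (40, 13, 58), (38, 18, 58), (13, 100, 69), (15, 215, 83), (14, 214, 87), (15, 217, 87), (15, 220, 87), (15, 222, 86), (15, 220, 87), (15, 226, 87), (15, 221, 89), (15, 219, 100), (15, 215, 142), (14, 212, 168), (15, 215, 171), (14, 189, 155)]
160 [(53, 16, 62), (40, 12, 62), (42, 20, 63), (50, 13, 57), (45, 9, 54), (40, 13, 58), (45, 9, 58), (13, 97, 66), (15, 219, 79), (14, 217, 81), (14, 219, 85), (15, 222, 85), (15, 219, 86), (14, 214, 87), (15, 217, 87), (15, 223, 88), (15, 219, 93), (15, 214, 138), (15, 214, 169), (16, 213, 171), (15, 192, 158)]
180 [(45, 17, 61), (40, 12, 62), (40, 13, 61), (40, 13, 57), (45, 9, 54), (45, 17, 59), (50, 13, 58), (12, 89, 66), (14, 220, 80), (15, 217, 81), (15, 218, 82), (15, 219, 84), (14, 211, 87), (14, 214, 87), (14, 212, 88), (14, 212, 90), (14, 214, 99), (15, 216, 144), (15, 213, 169), (15, 208, 172), (14, 176, 146)]
200 [(50, 13, 59), (40, 13, 61), (40, 13, 61), (40, 13, 58), (40, 17, 45), (50, 13, 58), (60, 15, 50), (14, 105, 63), (15, 213, 79), (15, 223, 80), (15, 215, 83), (15, 219, 84), (14, 212, 83), (15, 225, 85), (15, 221, 89), (15, 221, 89), (15, 218, 103), (14, 214, 151), (14, 212, 170), (15, 213, 171), (13, 153, 128)]
210 [(45, 15, 68), (30, 12, 63), (40, 13, 61), (38, 17, 59), (50, 14, 54), (45, 17, 59), (45, 14, 73), (42, 17, 74), (13, 109, 82), (15, 224, 81), (15, 215, 82), (14, 212, 83), (15, 218, 82), (15, 220, 81), (15, 216, 85), (15, 218, 89), (14, 214, 107), (14, 214, 154), (15, 215, 170), (15, 213, 171), (13, 141, 119)]
[315, 131, 27, 94, 2291] [327.9, 175.5]
```

View pics/w3c.png

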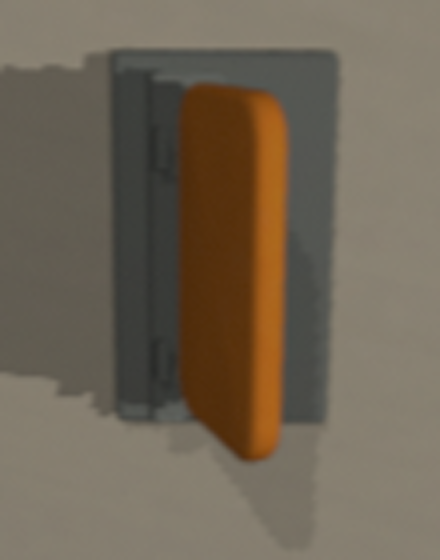

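Run:
```python
from h import *
c=snap('wrist'); s=snap('side'); print(tool()[0])
b=max(blobs(c,(5,150,120),(20,255,255),300),key=lambda b:b[0][4] if b[1][1]<250 else 0); print(b[0],b[1])
m=b[2]; pts=[]
for r in range(b[0][1]+12,b[0][1]+b[0][3]-12,4):
    u=np.where(m[r])[0]; pts.append((u.min(),u.max()+1,r))
pts=np.array(pts,float)
for z in (.07,.08,.09):
    L=np.array([plane(c,p[0],p[2],z)[:2] for p in pts]);Rr=np.array([plane(c,p[1],p[2],z)[:2] for p in pts]); M=(L+Rr)/2
    k=np.polyfit(M[:,0],M[:,1],1); w=np.mean((L-Rr)@np.array([-.25,.968]))
    ends=[plane(c,b[1][0],q,z)[:2] for q in (b[0][1],b[0][1]+b[0][3])]
    print(z,'yaw',np.degrees(np.arctan(k[0])),'width',w,'mid',(ends[0]+ends[1])/2,'len',np.linalg.norm(ends[0]-ends[1]))
print(two(c,b[1],s,(280.5,159.5)))
ob=max(blobs(s,(5,150,100),(18,255,255)),key=lambda x:x[0][4] if x[1][1]<230 else 0); print(ob[0],ob[1]); 
for x in range(264,298,4): print(x,np.where(ob[2][:,x])[0][[0,-1]],end=' ')
```

```text
[0.4456 0.3289 0.3191]
[330, 134, 9, 91, 659] [333.8, 178.7]
0.07 yaw 14.21105949083575 width 0.008653128799196079 mid [0.4464 0.3217] len 0.10866986565368557
0.08 yaw 14.211059490835746 width 0.008399669063917444 mid [0.4484 0.3225] len 0.10548680481863748
0.09 yaw 14.211059490835803 width 0.008146209328638807 mid [0.4504 0.3233] len 0.1023037439835894
(array([0.4501, 0.3242, 0.0875]), np.float64(0.005349555796868255))
[263, 157, 34, 22, 500] [279.2, 167.2]
264 [164 178] 268 [162 173] 272 [161 177] 276 [160 177] 280 [160 176] 284 [159 175] 288 [158 170] 292 [157 169] 296 [160 162]
```

```bash
cat >> h.py <<'E'
a=np.radians(14.2); D=np.array([np.sin(a),-np.cos(a),0]); U=np.cos(np.radians(20))*np.array([0,0,1.])+np.sin(np.radians(20))*D
def tilt(D,U):
    x=np.cross(np.cross(U,D),U); x/=np.linalg.norm(x); return np.stack([x,np.cross(-U,x),-U],1)
RL=tilt(D,U)
E
python3 - <<'E'
from h import *
T=np.array([.449,.323,.083]); print(RL); plan(T+.098*U,RL)
E
```

```text
[[ 0.2305 -0.9694 -0.0839]
 [-0.911  -0.2453  0.3316]
 [-0.342   0.     -0.9397]]
offset cm [ 3.99 -0.18 14.4 ] rot [  0.05 -20.07   0.13]
```

Call:
arm_command:
  targets:
    - {"rot":[0,-20,0],"offset":[4,-0.2,14.4],"gripper":0}
    - {"rot":[0,-20,0],"offset":[4,-0.2,14.4],"gripper":0}
    - {"rot":[0,-20,0],"offset":[4,-0.2,14.4],"gripper":0}
    - {"rot":[0,-20,0],"offset":[4,-0.2,14.4],"gripper":0}
    - {"rot":[0,-20,0],"offset":[4,-0.2,14.4],"gripper":0}
    - {"rot":[0,-20,0],"offset":[4,-0.2,14.4],"gripper":0}
    - {"rot":[0,-20,0],"offset":[4,-0.2,14.4],"gripper":0}
    - {"rot":[0,-20,0],"offset":[4,-0.2,14.4],"gripper":0}

```text
time_s: 3.8
position: [0.4576, 0.2933, 0.1777]
tcp_rot: [[0.237, -0.968, -0.081], [-0.909, -0.25, 0.332], [-0.342, -0.005, -0.94]]
force: [0.3, 1.0, -0.6]
opening: 1.0
```

Run:
```python
from h import *
c=snap('wrist','w4.png'); T=np.array([.449,.323,.083]); plan(T+.038*U,RL); print(tool())
g=c['frame'][60:400,160:500].copy(); cv2.imwrite('pics/w4c.png',cv2.resize(g[:,:,::-1],None,fx=1.7,fy=1.7))
for P in (T+.005*0, T+.054*np.array([.9694,.2453,0]),T-.054*np.array([.9694,.2453,0])): print(proj(c,P))
for s,ce,m in blobs(c,(5,150,120),(20,255,255),300): print('bright',s,ce)
for s,ce,m in blobs(c,(3,130,50),(20,255,255),300): print('all',s,ce)
```

```text
offset cm [0.32 0.09 6.12] rot [-0.13 -0.02  0.37]
(array([0.4573, 0.2933, 0.1773]), array([[ 0.2367, -0.9681, -0.0817],
       [-0.9095, -0.2504,  0.3318],
       [-0.3417, -0.0043, -0.9398]]))
(np.float64(330.9325932298209), np.float64(228.83113437918055))
(np.float64(331.93433916441666), np.float64(149.62659053119452))
(np.float64(330.0604462475431), np.float64(297.78874280469984))
bright [323, 151, 14, 49, 375] [328.5, 169.1]
all [321, 145, 17, 112, 1643] [328.5, 200.9]
all [144, 245, 19, 52, 345] [150.6, 270.7]
all [477, 245, 30, 52, 737] [494.8, 270.9]
all [300, 307, 313, 17, 3962] [468.3, 316.5]
```

View pics/w4c.png

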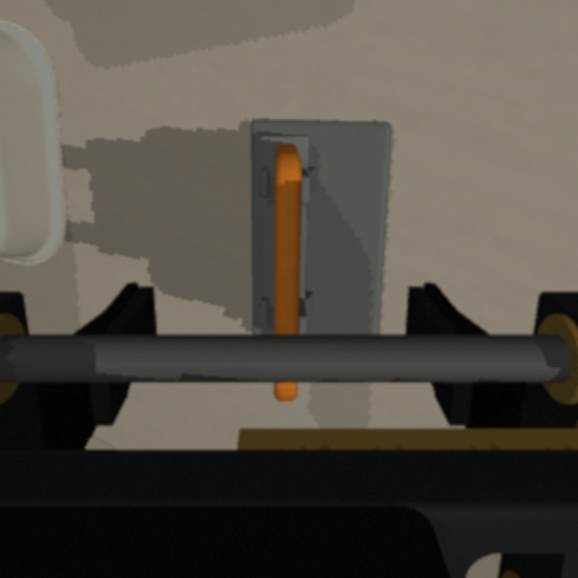

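The lid shows edge-on between the open fingers: the far end is at row 144, the near end at row 295 and the column is about 329. So the tilt matches. I descend along the lid and close.

Call:
arm_command:
  targets:
    - {"rot":[0,0,0.4],"offset":[0.3,0,2],"gripper":0}
    - {"rot":[0,0,0.4],"offset":[0.3,-0.1,4],"gripper":0}
    - {"rot":[0,0,0.4],"offset":[0.3,-0.1,5.8],"gripper":0}
    - {"rot":[0,0,0.4],"offset":[0.3,-0.1,5.8],"gripper":0}
    - {"rot":[0,0,0.4],"offset":[0.3,-0.1,5.8],"gripper":0.3}
    - {"rot":[0,0,0.4],"offset":[0.3,-0.1,5.8],"gripper":0.6}
    - {"rot":[0,0,0.4],"offset":[0.3,-0.1,5.8],"gripper":1}
    - {"rot":[0,0,0.4],"offset":[0.3,-0.1,5.8],"gripper":1}

```text
time_s: 4.65
position: [0.4542, 0.3089, 0.1205]
tcp_rot: [[0.227, -0.97, -0.084], [-0.912, -0.242, 0.332], [-0.342, 0.001, -0.94]]
force: [-0.5, 0.2, 0.6]
opening: 0.72
```

Call:
arm_command:
  targets:
    - {"rot":[0,0,0],"offset":[0,0,0],"gripper":1}
    - {"rot":[0,0,0],"offset":[0,0,0],"gripper":1}
    - {"rot":[0,0,0],"offset":[0,0,0],"gripper":1}
    - {"rot":[0,0,0],"offset":[0,0,0],"gripper":1}
    - {"rot":[0,0,0],"offset":[0,0,0],"gripper":1}

```text
time_s: 5.15
position: [0.4537, 0.309, 0.1197]
tcp_rot: [[0.227, -0.97, -0.085], [-0.912, -0.242, 0.331], [-0.342, 0.003, -0.94]]
force: [0.3, 0.6, -0.6]
opening: 0.264
```

Call:
arm_command:
  targets:
    - {"rot":[0,0,0],"offset":[0,0,0],"gripper":1}
    - {"rot":[0,0,0],"offset":[0,0,0],"gripper":1}
    - {"rot":[0,0,0],"offset":[0,0,0],"gripper":1}
    - {"rot":[0,0,0],"offset":[0,0,0],"gripper":1}
    - {"rot":[0,0,0],"offset":[0,0,0],"gripper":1}
    - {"rot":[0,0,0],"offset":[0,0,0],"gripper":1}

```text
time_s: 5.75
position: [0.4531, 0.3107, 0.1202]
tcp_rot: [[0.226, -0.97, -0.087], [-0.911, -0.242, 0.334], [-0.345, 0.003, -0.938]]
force: [-1.3, 7.4, 0.3]
opening: 0.114
```

Run:
```python
from h import *
p,r=tool(); print(r); plan(p+.1*U,RL)
```

```text
[[ 0.2257 -0.9704 -0.0866]
 [-0.911  -0.2417  0.3343]
 [-0.3453  0.0034 -0.9385]]
offset cm [ -0.03   0.02 -10.  ] rot [ 0.11  0.2  -0.27]
```

The lid is gripped: the opening is 9.9 mm. I lift along the lean.

Call:
arm_command:
  targets:
    - {"rot":[0,0,0],"offset":[0,0,-2],"gripper":1}
    - {"rot":[0,0,0],"offset":[0,0,-4],"gripper":1}
    - {"rot":[0,0,0],"offset":[0,0,-7],"gripper":1}
    - {"rot":[0,0,0],"offset":[0,0,-10],"gripper":1}
    - {"rot":[0,0,0],"offset":[0,0,-13],"gripper":1}
    - {"rot":[0,0,0],"offset":[0,0,-13],"gripper":1}

```text
time_s: 6.35
position: [0.4671, 0.2655, 0.2452]
tcp_rot: [[0.228, -0.971, -0.077], [-0.912, -0.241, 0.332], [-0.341, -0.006, -0.94]]
force: [0.3, -0.3, -0.0]
opening: 0.11
```

Run:
```python
from h import *
# target above slot: rack yaw 8.85
b=np.radians(8.85); R=down((np.sin(b),-np.cos(b)))
S=np.array([.6612,.0487,.012]); plan(np.array([S[0],S[1],.26]),R)
c=snap('wrist','w5.png'); g=c['frame'][60:400,160:500].copy(); cv2.imwrite('pics/w5c.png',cv2.resize(g[:,:,::-1],None,fx=1.7,fy=1.7))
for s,ce,m in blobs(c,(3,130,50),(20,255,255),300)[:1]: print('all',s,ce)
```

```text
offset cm [ 23.7  -13.62 -10.09] rot [ 0.56 19.95  5.1 ]
all [314, 153, 23, 104, 2181] [325.2, 206.1]
```

View pics/w5c.png

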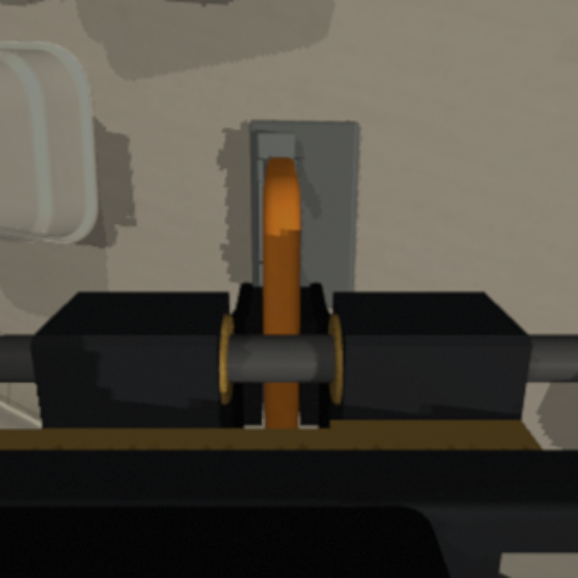

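The lid is held in the pads, with its far end at row 153, so its centre is about 4 mm towards tool -y of the grasp. I carry it upright over the middle slot and compensate for that.

Call:
arm_command:
  targets:
    - {"rot":[0.5,20,5.1],"offset":[23.7,-13.2,-10.1],"gripper":1}
    - {"rot":[0.5,20,5.1],"offset":[23.7,-13.2,-10.1],"gripper":1}
    - {"rot":[0.5,20,5.1],"offset":[23.7,-13.2,-10.1],"gripper":1}
    - {"rot":[0.5,20,5.1],"offset":[23.7,-13.2,-10.1],"gripper":1}
    - {"rot":[0.5,20,5.1],"offset":[23.7,-13.2,-10.1],"gripper":1}
    - {"rot":[0.5,20,5.1],"offset":[23.7,-13.2,-10.1],"gripper":1}
    - {"rot":[0.5,20,5.1],"offset":[23.7,-13.2,-10.1],"gripper":1}
    - {"rot":[0.5,20,5.1],"offset":[23.7,-13.2,-10.1],"gripper":1}

```text
time_s: 7.2
position: [0.6544, 0.0479, 0.2531]
tcp_rot: [[0.154, -0.988, -0.013], [-0.988, -0.154, -0.001], [-0.001, 0.013, -1.0]]
force: [-1.0, 1.1, 0.6]
opening: 0.112
```

Call:
arm_command:
  targets:
    - {"rot":[0,0,0],"offset":[0,0,0],"gripper":1}
    - {"rot":[0,0,0],"offset":[0,0,0],"gripper":1}

```text
time_s: 7.4
position: [0.6538, 0.0499, 0.2546]
tcp_rot: [[0.157, -0.987, -0.011], [-0.988, -0.157, -0.002], [-0.0, 0.012, -1.0]]
force: [-0.9, 0.9, 0.0]
opening: 0.11
```

Run:
```python
from h import *
c=snap('wrist','w6.png'); g=c['frame'][0:340,160:500].copy(); cv2.imwrite('pics/w6c.png',cv2.resize(g[:,:,::-1],None,fx=1.7,fy=1.7))
p,r=tool();print(p,r)
b=np.radians(8.85); R=down((np.sin(b),-np.cos(b)));plan((.6572,.0481,.20),R)
for s,ce,m in blobs(c,(3,130,50),(20,255,255),300)[:1]: print('all',s,ce)
X=np.array([np.cos(b),np.sin(b),0])
for s,ce,m in blobs(c,(100,120,30),(125,255,255),20):
    print('blue',s,ce)
    for r in range(s[1]+3,s[1]+s[3]-2,6):
        u=np.where(m[r])[0]; q=plane(c,(u.min()+u.max()+1)/2,r,.012); print(r,u.min(),u.max(),q[:2], 'across',(q-p)@np.array([-X[1],X[0],0]),'along',(q-p)@X)
```

```text
[0.6541 0.0498 0.255 ] [[ 0.1573 -0.9875 -0.0106]
 [-0.9876 -0.1572 -0.0018]
 [ 0.0001  0.0107 -0.9999]]
offset cm [ 0.22 -0.34  5.49] rot [ 0.61 -0.01  0.2 ]
all [314, 153, 23, 104, 2166] [325.1, 206.2]
blue [324, 130, 10, 25, 227] [328.6, 140.9]
133 324 333 [0.7061 0.0549] across -0.002977207869651546 along 0.052173935465550665
139 324 333 [0.6997 0.0539] across -0.0030208160955995456 along 0.045685788413565215
145 324 333 [0.6932 0.0528] across -0.0030649047297172972 along 0.039126164965038325
151 324 333 [0.6867 0.0518] across -0.003109481754568898 along 0.03249387745299653
```

View pics/w6c.png

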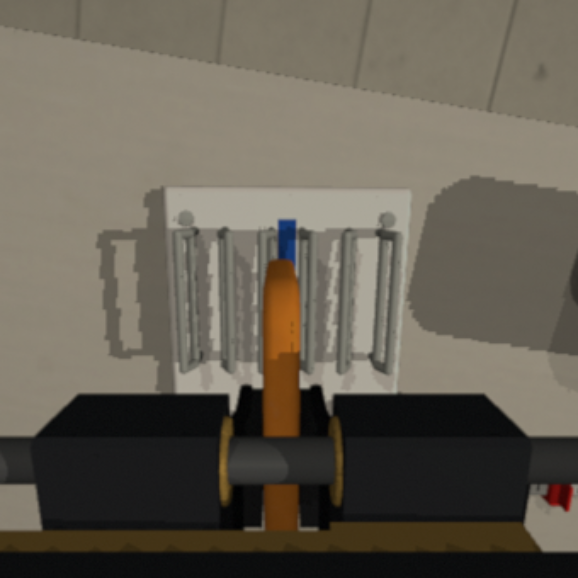

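The lid sits in line with the slot: the blue strip is at cols 324-333 and the lid at col 325, so it needs 3 mm across. I correct that and descend to just above the wires.

Call:
arm_command:
  targets:
    - {"rot":[0.6,0,0.2],"offset":[0.3,-0.2,2],"gripper":1}
    - {"rot":[0.6,0,0.2],"offset":[0.3,-0.2,4],"gripper":1}
    - {"rot":[0.6,0,0.2],"offset":[0.3,-0.2,6],"gripper":1}
    - {"rot":[0.6,0,0.2],"offset":[0.3,-0.2,8],"gripper":1}
    - {"rot":[0.6,0,0.2],"offset":[0.3,-0.2,8.5],"gripper":1}
    - {"rot":[0.6,0,0.2],"offset":[0.3,-0.2,8.5],"gripper":1}
    - {"rot":[0.6,0,0.2],"offset":[0.3,-0.2,8.5],"gripper":1}

```text
time_s: 8.15
position: [0.6573, 0.0459, 0.1714]
tcp_rot: [[0.153, -0.988, 0.003], [-0.988, -0.153, -0.001], [0.001, -0.003, -1.0]]
force: [-0.2, -0.4, 0.2]
opening: 0.113
```

Run:
```python
from h import *
c=snap('wrist','w7.png'); g=c['frame'][0:340,160:500].copy(); cv2.imwrite('pics/w7c.png',cv2.resize(g[:,:,::-1],None,fx=1.7,fy=1.7))
p,r=tool();print(p,r)
b=np.radians(8.85); R=down((np.sin(b),-np.cos(b)));plan((.6567,.0481,.12),R)
X=np.array([np.cos(b),np.sin(b),0])
for s,ce,m in blobs(c,(100,120,30),(125,255,255),20):
    print('blue',s,ce)
    for r in range(s[1]+1,s[1]+s[3],4):
        u=np.where(m[r])[0]; q=plane(c,(u.min()+u.max()+1)/2,r,.012); print(r,u.min(),u.max(),q[:2], 'across',(q-p)@np.array([-X[1],X[0],0]),'along',(q-p)@X)
```

```text
[0.6576 0.0457 0.1717] [[ 0.1523 -0.9883  0.0038]
 [-0.9883 -0.1523 -0.0008]
 [ 0.0014 -0.0037 -1.    ]]
offset cm [-0.25  0.07  5.17] rot [-0.21 -0.08 -0.09]
blue [318, 141, 13, 12, 145] [323.9, 146.1]
142 318 330 [0.7093 0.0552] across 0.001341928933864306 along 0.05260369810639259
146 318 330 [0.7061 0.0547] across 0.001349026490604346 along 0.0493025661125038
150 318 330 [0.7028 0.0542] across 0.0013561736868145462 along 0.045978346392916605
```

View pics/w7c.png

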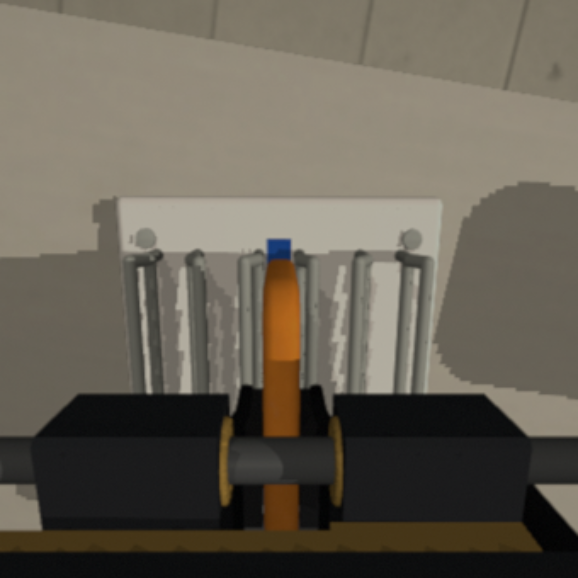

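The lid is now over the strip to about 1 mm, with the strip at cols 318-330. I lower it in.

Call:
arm_command:
  targets:
    - {"rot":[-0.2,0,0],"offset":[-0.1,0,0.8],"gripper":1}
    - {"rot":[-0.2,0,0],"offset":[-0.1,0,1.6],"gripper":1}
    - {"rot":[-0.2,0,0],"offset":[-0.1,0,2.4],"gripper":1}
    - {"rot":[-0.2,0,0],"offset":[-0.1,0,3.2],"gripper":1}
    - {"rot":[-0.2,0,0],"offset":[-0.1,0,4],"gripper":1}
    - {"rot":[-0.2,0,0],"offset":[-0.1,0,4.3],"gripper":1}
    - {"rot":[-0.2,0,0],"offset":[-0.1,0,4.6],"gripper":1}

```text
time_s: 8.9
position: [0.6567, 0.0464, 0.1238]
tcp_rot: [[0.152, -0.988, -0.003], [-0.988, -0.152, -0.001], [0.001, 0.003, -1.0]]
force: [0.3, 0.6, -0.9]
opening: 0.115
```

Call:
arm_command:
  targets:
    - {"rot":[0,0,0],"offset":[0,0,0.2],"gripper":1}
    - {"rot":[0,0,0],"offset":[0,0,0.4],"gripper":1}

```text
time_s: 9.1
position: [0.657, 0.0464, 0.1205]
tcp_rot: [[0.152, -0.988, -0.001], [-0.988, -0.152, -0.001], [0.001, 0.002, -1.0]]
force: [-0.0, -0.3, -0.5]
opening: 0.109
```

Call:
arm_command:
  targets:
    - {"rot":[0,0,0],"offset":[0,0,0.2],"gripper":1}
    - {"rot":[0,0,0],"offset":[0,0,0.3],"gripper":1}
    - {"rot":[0,0,0],"offset":[0,0,0.3],"gripper":1}

```text
time_s: 9.4
position: [0.6567, 0.0464, 0.1174]
tcp_rot: [[0.152, -0.988, -0.002], [-0.988, -0.152, -0.001], [0.001, 0.002, -1.0]]
force: [-0.1, 0.2, -0.1]
opening: 0.111
```

Call:
arm_command:
  targets:
    - {"rot":[0,0,0],"offset":[0,0,0.1],"gripper":1}
    - {"rot":[0,0,0],"offset":[0,0,0.2],"gripper":1}
    - {"rot":[0,0,0],"offset":[0,0,0.2],"gripper":1}

```text
time_s: 9.7
position: [0.6567, 0.0464, 0.1153]
tcp_rot: [[0.152, -0.988, -0.002], [-0.988, -0.152, -0.001], [0.001, 0.002, -1.0]]
force: [-0.7, 0.6, -0.3]
opening: 0.111
```

Run:
```python
from h import *
s=snap('side'); w=snap('wrist'); t=snap('top'); a=s['frame'][90:190,260:400]; a=cv2.resize(a,None,fx=5.6,fy=5.8,interpolation=cv2.INTER_CUBIC)
cv2.imwrite('pics/s8.png',a[:,:,::-1])
ob=max(blobs(s,(5,150,80),(18,255,255)),key=lambda x:x[0][4] if x[1][1]<230 else 0); print(ob[0],ob[1]); 
p,r=tool()
b=np.radians(8.85);X=np.array([np.cos(b),np.sin(b),0])
for h in (.03,.038,.044): print(h,[np.round(proj(s,p+[0,0,-h]+X*k),1) for k in (-.05,.0,.058)])
for f in (.09,.108): print([np.round(proj(s,p+[0,0,-f]+X*k),1) for k in (-.05,.0,.058)])
```

```text
[354, 196, 21, 27, 338] [363.4, 207.1]
0.03 [array([358. , 198.2]), array([376.6, 194.8]), array([397.6, 191. ])]
0.038 [array([357.9, 201.1]), array([376.5, 197.7]), array([397.3, 193.9])]
0.044 [array([357.8, 203.3]), array([376.3, 199.9]), array([397.1, 196. ])]
[array([357.3, 219.6]), array([375.4, 216. ]), array([395.7, 212. ])]
[array([357. , 225.8]), array([375. , 222.1]), array([395.2, 218. ])]
```

View pics/s8.png

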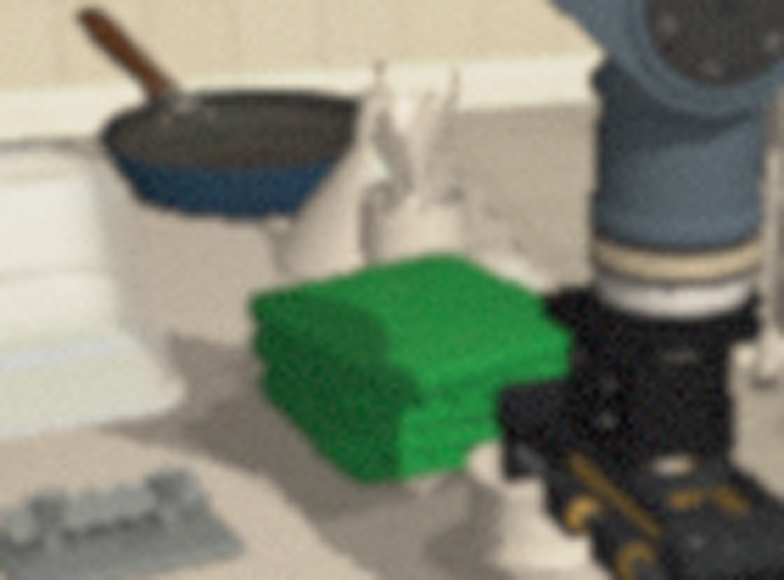

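The crop missed the rack; it shows only the stack and the empty stand, which confirms the lid has left it. That was the 11th view. The side mask puts the lid's bottom about 3 mm above the floor, in the slot, with the fingertips at wire-top height. So I open slightly, let it drop, rise, then open.

Call:
arm_command:
  targets:
    - {"rot":[0,0,0],"offset":[0,0,0],"gripper":0.82}
    - {"rot":[0,0,0],"offset":[0,0,0],"gripper":0.82}
    - {"rot":[0,0,0],"offset":[0,0,0],"gripper":0.82}
    - {"rot":[0,0,0],"offset":[0,0,-0.3],"gripper":0.78}
    - {"rot":[0,0,0],"offset":[0,0,-0.6],"gripper":0.72}
    - {"rot":[0,0,0],"offset":[0,0,-0.8],"gripper":0.68}
    - {"rot":[0,0,0],"offset":[0,0,-0.8],"gripper":0.65}

```text
time_s: 10.55
position: [0.6571, 0.0464, 0.124]
tcp_rot: [[0.152, -0.988, -0.001], [-0.988, -0.152, -0.001], [0.001, 0.001, -1.0]]
force: [0.6, 0.5, 0.7]
opening: 0.322
```

Run:
```python
from h import *
w=snap('wrist'); s=snap('side'); print(tool()[0])
for x in blobs(w,(3,130,50),(20,255,255),200): print(x[0],x[1])
for x in blobs(w,(100,120,30),(125,255,255),20): print('blue',x[0])
for x in blobs(s,(5,150,80),(18,255,255),100): print('side',x[0],x[1])
```

```text
[0.6568 0.0464 0.1236]
[316, 152, 21, 106, 2071] [325.7, 205.2]
[254, 245, 14, 52, 397] [259.4, 269.9]
[383, 245, 13, 53, 366] [390.5, 271.2]
[179, 285, 336, 39, 4901] [355.5, 314.7]
blue [317, 146, 16, 9, 90]
side [354, 195, 25, 28, 373] [364.7, 206.8]
side [380, 195, 14, 15, 141] [388.0, 202.5]
side [253, 261, 20, 13, 177] [262.7, 267.5]
```

Call:
arm_command:
  targets:
    - {"rot":[0,0,0],"offset":[0,0,-1],"gripper":0.6}
    - {"rot":[0,0,0],"offset":[0,0,-2.5],"gripper":0.55}
    - {"rot":[0,0,0],"offset":[0,0,-5],"gripper":0.5}
    - {"rot":[0,0,0],"offset":[0,0,-8],"gripper":0.4}
    - {"rot":[0,0,0],"offset":[0,0,-12],"gripper":0.2}
    - {"rot":[0,0,0],"offset":[0,0,-16],"gripper":0.2}
    - {"rot":[0,0,0],"offset":[0,0,-16],"gripper":0.2}
    - {"rot":[0,0,0],"offset":[0,0,-16],"gripper":0.2}

```text
time_s: 11.45
position: [0.6575, 0.0466, 0.2861]
tcp_rot: [[0.152, -0.988, 0.002], [-0.988, -0.152, -0.002], [0.002, -0.002, -1.0]]
force: [0.4, 0.2, -0.9]
opening: 0.787
```

Run:
```python
from h import *
w=snap('wrist','w9.png'); s=snap('side','s9.png'); p,r=tool(); print(p)
b=np.radians(8.85);X=np.array([np.cos(b),np.sin(b),0]);Y=np.array([-X[1],X[0],0]);S=np.array([.6612,.0487,.012])
m=max(blobs(w,(3,130,50),(20,255,255),200),key=lambda x:x[0][4] if x[1][1]<230 else 0); print(m[0],m[1])
for q in range(m[0][1]+2,m[0][1]+m[0][3]-2,8):
    u=np.where(m[2][q])[0]; g=plane(w,(u.min()+u.max()+1)/2,q,.082)-S; print(q,u.min(),u.max(),'along',g@X,'across',g@Y)
for x in blobs(w,(100,120,30),(125,255,255),15):
    g=plane(w,*x[1],.012)-S; print('blue',x[0],g@X,g@Y)
for x in blobs(s,(5,150,80),(18,255,255),100): print('side',x[0],x[1])
for dz in (0,.07): print([np.round(proj(s,S+[0,0,dz]+X*k),1) for k in (-.054,.054)])
# paddle/pointer/mark
for nm,lo,hi in (('yellow',(22,110,80),(34,255,255)),('red',(0,150,90),(4,255,255))):
    for c,n in((w,'w'),(s,'s')):
        for x in blobs(c,lo,hi,15): print(nm,n,x[0],x[1])
# dark paddle in side
h=cv2.cvtColor(s['frame'],cv2.COLOR_RGB2HSV)[:,:,2]
for r in range(205,256,4): print(r,''.join('#' if v<60 else '.' for v in h[r,330:395]))
```

```text
[0.6562 0.0467 0.2828]
[321, 137, 10, 101, 920] [325.1, 186.5]
139 322 328 along 0.04797613909431884 across -0.00139785474167448
147 321 330 along 0.040216468662830795 across -0.0018766736543722456
155 321 330 along 0.03234854727919864 across -0.0018657697685998296
163 321 330 along 0.024368887084208965 across -0.0018547110277931664
171 321 330 along 0.016275090712483384 across -0.0018434941095247614
179 321 329 along 0.008065908144471083 across -0.0013249120363910735
187 321 329 along -0.0002636189616074892 across -0.0013096884151193155
195 321 329 along -0.008714898685825671 across -0.001294242270320851
203 321 329 along -0.01729062016702632 across -0.0012785686871390738
211 321 329 along -0.025993552324434645 across -0.001262662604905264
219 321 329 along -0.03482654683838568 across -0.001246518811690649
227 321 329 along -0.04379254126569356 across -0.001230131938612784
235 321 329 along -0.0528945622968169 across -0.0012134964538822888
blue [320, 135, 9, 3, 15] 0.047122196248725885 0.0007454434146859393
side [355, 194, 39, 29, 621] [373.0, 204.8]
side [253, 261, 20, 13, 178] [26
[... 405 characters left out ...]

217 .................................###########.....................
221 .................##..........###############.....................
225 ....................########################.....................
229 .....................###....################.....................
233 .........................##################......................
237 ...........................################......................
241 .............................####.........#......................
245 ............................######.......#.......................
249 .................................................................
253 .................................................................
```

The lid stands upright in the middle slot: across -1.3 mm and parallel, along about -2.5 mm, top at the expected height. Next is the paddle.

Run:
```python
from h import *
b=np.radians(8.85); R=down((np.sin(b),-np.cos(b))); plan((.575,-.09,.285),R)
```

```text
offset cm [12.28 10.1  -0.17] rot [ 0.23 -0.02 -0.11]
```

Call:
arm_command:
  targets:
    - {"rot":[0,0,0],"offset":[12.3,10.1,0],"gripper":0.4}
    - {"rot":[0,0,0],"offset":[12.3,10.1,0],"gripper":0.4}
    - {"rot":[0,0,0],"offset":[12.3,10.1,0],"gripper":0.4}
    - {"rot":[0,0,0],"offset":[12.3,10.1,0],"gripper":0.4}
    - {"rot":[0,0,0],"offset":[12.3,10.1,0],"gripper":0.4}
    - {"rot":[0,0,0],"offset":[12.3,10.1,0],"gripper":0.4}
    - {"rot":[0,0,0],"offset":[12.3,10.1,0],"gripper":0.4}
    - {"rot":[0,0,0],"offset":[12.3,10.1,0],"gripper":0.4}

```text
time_s: 12.35
position: [0.5765, -0.0889, 0.2834]
tcp_rot: [[0.154, -0.988, -0.002], [-0.988, -0.154, -0.001], [0.0, 0.002, -1.0]]
force: [0.6, -0.3, -0.1]
opening: 0.598
```

Run:
```python
from h import *
w=snap('wrist','w10.png'); print(tool())
np.savez('w10.npz',**{k:np.array(v) for k,v in w.items()})
for nm,lo,hi in (('yellow',(20,100,60),(36,255,255)),('red',(0,140,70),(5,255,255))):
    for x in blobs(w,lo,hi,10): print(nm,x[0],x[1])
for x in blobs(w,(0,0,0),(180,255,48),60): print('dark',x[0],x[1])
h=cv2.cvtColor(w['frame'],cv2.COLOR_RGB2HSV)[:,:,2]
for r in range(110,226,4): print(r,''.join('%x'%min(15,v//8) for v in h[r,250:390:2]))
```

```text
(array([ 0.5765, -0.089 ,  0.2835]), array([[ 0.1539, -0.9881, -0.0021],
       [-0.9881, -0.1539, -0.0009],
       [ 0.0005,  0.0022, -1.    ]]))
yellow [326, 202, 3, 12, 34] [327.0, 207.2]
yellow [428, 246, 13, 51, 160] [435.9, 271.2]
yellow [209, 248, 13, 35, 104] [213.9, 266.4]
yellow [223, 248, 6, 9, 23] [225.5, 252.4]
yellow [211, 283, 4, 8, 13] [212.2, 286.2]
yellow [211, 286, 14, 11, 45] [217.6, 290.9]
yellow [471, 307, 5, 4, 11] [473.1, 308.9]
yellow [457, 308, 13, 4, 18] [463.2, 308.9]
yellow [487, 308, 13, 7, 24] [493.2, 310.2]
yellow [510, 308, 38, 16, 169] [528.4, 316.9]
yellow [440, 310, 5, 6, 11] [442.0, 312.1]
yellow [466, 311, 8, 4, 12] [469.6, 312.8]
yellow [520, 310, 7, 4, 12] [522.4, 311.5]
yellow [548, 311, 11, 13, 49] [552.4, 318.0]
yellow [247, 312, 8, 9, 22] [250.6, 315.0]
yellow [256, 313, 6, 7, 19] [258.5, 316.2]
yellow [290, 313, 7, 7, 16] [293.9, 315.5]
yellow [296, 313, 21, 11, 85] [305.8, 319.3]
yellow [310, 313, 9, 4, 14] [314.4, 314.1]
yellow [322, 313, 6, 11, 25] [324.2, 317.9]
yellow [332, 313, 7, 4, 14] [334.7, 314.3]
yellow [329, 313, 38, 11, 149] 
[... 2413 characters left out ...]
fffffffffffffffffffffffff
190 ffffffffffffffffeeefffffffffffffffff622222bfffffffffffffffffffffffffff
194 fffffffffffffffedeefffffffffffffffff512222affffffffeddddddddddffffcccc
198 ffffeeeeeeeeddddddddcbbcccdccccccccc4122226aaaaaabcccccbbbbbaaaaa9bfff
202 fffffffffffffffffffffeeffffffffffffffa776beefffffffffffffffbeeeeedcfca
206 fffffffffffffffffffffdddffffffffffffffffffdeffeefffffffffffbddcbddcfcd
210 ffffffffffffffffffffffffffffffffffffffffffffffffffeffffffffcccdddbdfae
214 fffffffffffffffffffffffffffffffffffffffffffffffffffffffffffffffffeffcf
218 ffffffffffffffffffffffffffffffffffffffffffffffffffffffffffffffffffffff
222 ffffffffffffffffffffffffffffffffffffffffffffffffffffffffffffffffffffff
```

Run:
```python
from h import *
w=dict(np.load('w10.npz')); s=snap('side')
b=np.radians(8.85);X=np.array([np.cos(b),np.sin(b),0]);Y=np.array([-X[1],X[0],0])
for H in (.065,.07,.075,.08,.085,.09):
    A=plane(w,335.,201.5,H); B=A+.04*X; print(H,A,'side',np.round(proj(s,A),1),np.round(proj(s,B),1),'w far',np.round(proj(w,B),1),'inner',np.round(proj(w,A+.012*Y),1))
print('pointer',two(w,(327.,212.),s,(346,241.5)),two(w,(327,207.2),s,(352,241.6)),'mark',two(w,(386.6,204.7),s,(357.9,273.7)))
for z in (.02,.03,.039): print(z,'ptr',plane(w,327.5,207.2,z)@Y,'mark',plane(w,386.6,204.7,z)@Y)
m=[x for x in blobs(w,(0,140,70),(5,255,255),50)][0][2]
for r in range(194,217,2): u=np.where(m[r])[0]; print(r,u.min() if len(u) else '',u.max() if len(u) else '',w['frame'][r,378:396,0])
h=s['frame'].max(2)
for r in range(208,252,2): print(r,''.join('%x'%min(15,v//16) for v in h[r,345:385]))
```

```text
0.065 [ 0.5615 -0.1012  0.065 ] side [354.5 238.7] [371.6 235.1] w far [335.3 164.9] inner [323.9 201.5]
0.07 [ 0.5629 -0.1008  0.07  ] side [355.2 236.6] [372.3 233. ] w far [335.3 164.3] inner [323.8 201.5]
0.075 [ 0.5643 -0.1005  0.075 ] side [355.9 234.4] [373.  230.8] w far [335.3 163.7] inner [323.6 201.5]
0.08 [ 0.5657 -0.1001  0.08  ] side [356.5 232.2] [373.7 228.6] w far [335.4 163. ] inner [323.4 201.5]
0.085 [ 0.5671 -0.0997  0.085 ] side [357.2 230. ] [374.4 226.5] w far [335.4 162.3] inner [323.2 201.5]
0.09 [ 0.5685 -0.0993  0.09  ] side [357.9 227.8] [375.1 224.3] w far [335.4 161.6] inner [323.  201.5]
pointer (array([ 0.545 , -0.0949,  0.056 ]), np.float64(0.0007284506812920044)) (array([ 0.5543, -0.0955,  0.0563]), np.float64(0.006845760993667927)) mark (array([ 0.5538, -0.1673,  0.024 ]), np.float64(0.00389958612050272))
0.02 ptr -0.1786360023664103 mark -0.25229531947782774
0.03 ptr -0.17855775466393797 mark -0.25014565641006115
0.039 ptr -0.1784873317317129 mark -0.24821095964907122
194 383 389 [157 156 137 109  99 100 101 101 101 102 102 103 112 138 155 157 157
[... 1241 characters left out ...]
2222222222222248ababbbaaa
222 a743333434676422222221222222348ababccbbb
224 ba96333323222221222222222222359bcccccccc
226 bba8532222111222222222222222358abbbbcbcd
228 9986543112443222222222222222369bcddccccc
230 9986443223553222222222222222369bcdddddee
232 aa8654433334322222222222222248ceeeeeeeee
234 aa9645555444222222222222222248ceeddddeed
236 ba9645555554322222222222222259cddddddeee
238 aa9655555555322212234555432259deeeeeffff
240 999767889aba852223468aba98536beffffffeee
242 bcdeeeeeeeec95222258abbbb9636adeddccddcc
244 deedcccbba9842222247abbb974358bcdcdddddd
246 eecaaaaaaa9742222223566654468bcddddddddc
248 edb99988888753334456789aabccccdddddddddc
250 cba9889aabccbaabbcccdddddddddddddddddddd
```

Run:
```python
from h import *
b=np.radians(8.85); R=down((np.sin(b),-np.cos(b))); plan((.5924,-.0889,.139),R)
w=dict(np.load('w10.npz')); X=R[:,1]*-1; print('rod along',[plane(w,300,170.5,z)@X for z in (.04,.05,.06)],'paddle along',np.array([.5924,-.0889,0])@X)
```

```text
offset cm [ 0.21 -1.62 14.45] rot [ 0.12 -0.04 -0.01]
rod along [np.float64(0.568746142726774), np.float64(0.5705575935554131), np.float64(0.572369044384052)] paddle along 0.571670079407342
```

Call:
arm_command:
  targets:
    - {"rot":[0,0,0],"offset":[0.25,-1.6,3],"gripper":0.4}
    - {"rot":[0,0,0],"offset":[0.25,-1.6,6],"gripper":0.4}
    - {"rot":[0,0,0],"offset":[0.25,-1.6,7],"gripper":0.4}
    - {"rot":[0,0,0],"offset":[0.25,-1.6,7],"gripper":0.4}
    - {"rot":[0,0,0],"offset":[0.25,-1.6,7],"gripper":0.4}

```text
time_s: 12.95
position: [0.5924, -0.0903, 0.2144]
tcp_rot: [[0.152, -0.988, -0.001], [-0.988, -0.152, -0.001], [0.001, 0.001, -1.0]]
force: [0.5, -0.4, 1.1]
opening: 0.599
```

Run:
```python
from h import *
w=snap('wrist','w11.png'); p,r=tool(); print(p,r)
h=cv2.cvtColor(w['frame'],cv2.COLOR_RGB2HSV)[:,:,2]
for q in range(120,230,5): print(q,''.join('%x'%min(15,v//8) for v in h[q,290:366]))
for x in blobs(w,(20,100,60),(36,255,255),15)[:2]: print('yellow',x[0],x[1])
for H in (.095,.1,.105,.11,.115):
    P=np.array([.5924,-.0889,H]); X=-r[:,1];Y=-r[:,0]; print(H,[np.round(proj(w,P+a*X+b*Y),1).tolist() for a,b in ((-.02,-.006),(-.02,.006),(.02,.006),(.02,-.006))])
```

```text
[ 0.5927 -0.0905  0.215 ] [[ 0.1521 -0.9884  0.0002]
 [-0.9884 -0.1521 -0.0019]
 [ 0.0019  0.0001 -1.    ]]
120 ffffeeeeeeeeeeeeeeeeeeeeeeeeeeeeeeeeeeeeeeeeeeeeeeeeeeeeeeeeeeeeeeeeeeeeeeee
125 fffffffeeeeeeeeeeeeeeeeeeeeeeeeeeeeeeeeeeeeeeeeeeeeeeeeeeeeeeeeeeeeeeeeeeeee
130 ffffffffffffffffeeeeeeeeeeeeeeeeeeeeeeeeeeeeeeeeeeeeeeeeeeeeeeeeeeeeeeeeeeee
135 fffffffffffffffffffffffffffffffffffffffffffffffffffffffeeeeeeeeeeeeeeeeeeeee
140 ffffffffffffffffffffffffffffffffffffffffffffffffffffffffffffffffffffffffffff
145 ffffffffffffffffffffffffffffffffffffffffffffffffffffffffffffffffffffffffffff
150 ffffffffffffffffffffffffffffffffffffffffffffffffffffffffffffffffffffffffffff
155 ffffffffffffffffffffffffffffffffffffffffffffffffffffffffffffffffffffffffffff
160 ffffffffffffffffffffffffffffffffffffffffffffffffffffffffffffffffffffffffffff
165 ffffffffffffffffffffffffffffffffffffffffffffffffffffffffffffffffffffffffffff
170 ffffffffffffffffffffffffffffffffffffffffffffffffffffffffffffffffffffffffffff
175 ffffffffffffffffffffffffffffffffffffffffffffffffffffffffffffffffffffffffffff
180 ffffffffffffffff
[... 531 characters left out ...]
fffffffffffffff
215 fffffffffffffffffffffffffc3112212222222225efffffffffffffffffffffffffffffffff
220 fffffffffffffffffffffffffc3111222222222225efffffffffffffffffffffffffffffffff
225 ffffffffffffffffffffffffe82112222222222224beeeeeeeeeeeeeeeeeeeeeeeeeeeeeeeee
yellow [423, 245, 17, 25, 107] [431.9, 255.5]
yellow [223, 246, 6, 11, 23] [224.7, 251.8]
0.095 [[332.0, 241.5], [316.4, 241.4], [316.0, 190.9], [332.3, 191.0]]
0.1 [[332.2, 244.2], [316.2, 244.2], [315.8, 192.7], [332.5, 192.7]]
0.105 [[332.3, 247.0], [316.0, 247.0], [315.5, 194.4], [332.7, 194.4]]
0.11 [[332.5, 250.0], [315.8, 249.9], [315.3, 196.3], [332.9, 196.3]]
0.115 [[332.7, 253.0], [315.6, 253.0], [315.1, 198.3], [333.1, 198.3]]
```

Call:
arm_command:
  targets:
    - {"rot":[0,0,0],"offset":[-0.05,0,2],"gripper":0.4}
    - {"rot":[0,0,0],"offset":[-0.05,0,4],"gripper":0.4}
    - {"rot":[0,0,0],"offset":[-0.05,0,5.5],"gripper":0.4}
    - {"rot":[0,0,0],"offset":[-0.05,0,7.2],"gripper":0.4}
    - {"rot":[0,0,0],"offset":[-0.05,0,7.2],"gripper":0.5}
    - {"rot":[0,0,0],"offset":[-0.05,0,7.2],"gripper":0.6}
    - {"rot":[0,0,0],"offset":[-0.05,0,7.2],"gripper":0.7}
    - {"rot":[0,0,0],"offset":[-0.05,0,7.2],"gripper":1}

```text
time_s: 13.8
position: [0.5925, -0.0902, 0.1431]
tcp_rot: [[0.152, -0.988, 0.0], [-0.988, -0.152, -0.002], [0.002, -0.0, -1.0]]
force: [-1.0, 0.2, -0.7]
opening: 0.322
```

Call:
arm_command:
  targets:
    - {"rot":[0,0,0],"offset":[0,0,0],"gripper":1}
    - {"rot":[0,0,0],"offset":[0,0,0],"gripper":1}
    - {"rot":[0,0,0],"offset":[0,0,0],"gripper":1}
    - {"rot":[0,0,0],"offset":[0,0,0],"gripper":1}
    - {"rot":[0,0,0],"offset":[0,0,0],"gripper":1}
    - {"rot":[0,0,0],"offset":[0,0,0],"gripper":1}
    - {"rot":[0,0,0],"offset":[0,0,0],"gripper":1}

```text
time_s: 14.5
position: [0.5919, -0.0895, 0.1422]
tcp_rot: [[0.152, -0.988, -0.002], [-0.988, -0.152, -0.001], [0.0, 0.002, -1.0]]
force: [-0.1, 3.4, 5.1]
opening: 0.134
```

Run:
```python
from h import *
w=snap('wrist','w12.png'); p,r=tool(); print(p,bot.read_state()['opening']); Y=-r[:,0]
for n,l,h in (('yellow',(20,120,80),(34,255,255)),('red',(0,140,70),(5,255,255))):
    for x in blobs(w,l,h,15):
        if x[1][1]<300: print(n,x[0],x[1],[(plane(w,*x[1],z)-p)@Y for z in (.03,.045,.056)])
```

```text
[ 0.5919 -0.0896  0.1422] 0.135157408455384
yellow [285, 246, 8, 24, 60] [288.6, 256.6] [np.float64(0.02836193741055412), np.float64(0.026327556589009555), np.float64(0.024835677319876882)]
yellow [361, 250, 4, 45, 91] [362.5, 272.3] [np.float64(-0.02772809796716748), np.float64(-0.025646349162078905), np.float64(-0.024119733371680618)]
yellow [285, 274, 8, 23, 64] [287.7, 286.2] [np.float64(0.029891298935126515), np.float64(0.027744686943843272), np.float64(0.026170504816902238)]
```

The paddle is gripped: the opening is 11.7 mm. I estimate the pull at 72 mm, so I pull 66 mm first and then check against the mark.

Call:
arm_command:
  targets:
    - {"rot":[0,0,0],"offset":[1,0,0],"gripper":1}
    - {"rot":[0,0,0],"offset":[2,0,0],"gripper":1}
    - {"rot":[0,0,0],"offset":[3,0,0],"gripper":1}
    - {"rot":[0,0,0],"offset":[4,0,0],"gripper":1}
    - {"rot":[0,0,0],"offset":[5,0,0],"gripper":1}
    - {"rot":[0,0,0],"offset":[6,0,0],"gripper":1}
    - {"rot":[0,0,0],"offset":[6.6,0,0],"gripper":1}
    - {"rot":[0,0,0],"offset":[6.6,0,0],"gripper":1}

```text
time_s: 15.35
position: [0.6017, -0.1544, 0.1422]
tcp_rot: [[0.151, -0.989, -0.002], [-0.989, -0.151, 0.001], [-0.002, 0.002, -1.0]]
force: [-0.7, 6.8, 6.0]
opening: 0.138
```

Call:
arm_command:
  targets:
    - {"rot":[0,0,0],"offset":[0,0,0],"gripper":1}
    - {"rot":[0,0,0],"offset":[0,0,0],"gripper":1}

```text
time_s: 15.55
position: [0.6016, -0.1537, 0.1422]
tcp_rot: [[0.151, -0.988, -0.002], [-0.988, -0.151, 0.002], [-0.002, 0.002, -1.0]]
force: [0.7, 7.4, 6.4]
opening: 0.136
```

```bash
cat > chk.py <<'E'
from h import *
import sys
s=snap('side',sys.argv[1]); p,r=tool(); st=bot.read_state(); print(p,st['opening'],st['force'],st['time_s'])
b=np.radians(8.85);X=np.array([np.cos(b),np.sin(b),0]);Y=np.array([-X[1],X[0],0]); g0=np.array([.5919,-.0896,.1422])
print('pulled',-(p-g0)@Y*1000,'dx',(p-g0)@X*1000)
for n,l,h in (('yellow',(20,110,80),(36,255,255)),('red',(0,140,80),(5,255,255))):
    for x in blobs(s,l,h,6):
        if x[1][1]>200 : 
            print(n,x[0],x[1]); 
            if n=='yellow':
                q=np.argwhere(x[2]); t=q[q[:,1]==q[:,1].min()].mean(0); print('tip px',t[::-1],[plane(s,t[1],t[0],z)@Y for z in (.05,.053,.056,.06)])
            else:
                m=x[2]; 
                for i in range(x[0][1],x[0][1]+x[0][3]): u=np.where(m[i])[0]; print(i,u.min(),u.max(),end='; ')
# side-projected mark geometry hypotheses
for my in (-.248,-.2512,-.254):
    for mx in (.515,.522,.53):
        print(my,mx,'org',np.round(proj(s,X*mx+Y*my+[0,0,.022]),1),'fin top',np.round(proj(s,X*mx+Y*my+[0,0,.039]),1))
E
python3 chk.py s13.png
python3 - <<'E'
from h import *
w=dict(np.load('w10.npz')); b=np.radians(8.85);X=np.array([np.cos(b),np.sin(b),0]);Y=np.array([-X[1],X[0],0])
for u,v in ((386.6,196),(386.6,215)): print([plane(w,u,v,z)@X for z in (.022,.039)])
E
```

```text
[ 0.6016 -0.1536  0.1422] 0.13370285951772767 [-0.5785  6.1604  5.7312] 15.6
pulled 64.77455761951556 dx -0.22789165792530278
yellow [364, 198, 6, 6, 10] [365.9, 200.7]
tip px [364. 199.] [np.float64(-0.0031193448204640973), np.float64(-0.008282441596077177), np.float64(-0.013445538371690257), np.float64(-0.020329667405841047)]
yellow [396, 207, 5, 4, 7] [398.4, 208.0]
tip px [396. 207.] [np.float64(-0.0709124550701114), np.float64(-0.07564828840448763), np.float64(-0.08038412173886363), np.float64(-0.08669856618469848)]
yellow [363, 213, 4, 2, 6] [364.5, 213.5]
tip px [363. 213.] [np.float64(-0.06907884317150395), np.float64(-0.07382623277357175), np.float64(-0.07857362237563953), np.float64(-0.08490347517839651)]
yellow [379, 214, 4, 5, 7] [380.9, 215.9]
tip px [379. 215.] [np.float64(-0.0916816013952062), np.float64(-0.09628653799246947), np.float64(-0.10089147458973272), np.float64(-0.10703139005275028)]
yellow [357, 257, 15, 5, 52] [364.4, 259.1]
tip px [357.  260.5] [np.float64(-0.2398374280476329), np.float64(-0.24350861830840678), np.float64(-0.24717980856918068), np.float64(
[... 153 characters left out ...]
4; 275 353 364; 276 353 364; 277 353 358; 278 353 356; 279 353 356; 280 354 356; 281 354 355; -0.248 0.515 org [355.4 274.7] fin top [355.6 267.9]
-0.248 0.522 org [358.6 273.9] fin top [358.8 267.2]
-0.248 0.53 org [362.2 273.1] fin top [362.5 266.3]
-0.2512 0.515 org [356.  275.7] fin top [356.3 268.9]
-0.2512 0.522 org [359.2 274.9] fin top [359.5 268.1]
-0.2512 0.53 org [362.8 274. ] fin top [363.1 267.2]
-0.254 0.515 org [356.6 276.5] fin top [356.9 269.7]
-0.254 0.522 org [359.8 275.7] fin top [360.1 268.9]
-0.254 0.53 org [363.4 274.8] fin top [363.7 268.1]
[np.float64(0.5337472867702509), np.float64(0.5383526347597996)]
[np.float64(0.5091113306073235), np.float64(0.5149011030150981)]
```

Call:
arm_command:
  targets:
    - {"rot":[0,0,0],"offset":[0.3,0,0],"gripper":1}
    - {"rot":[0,0,0],"offset":[0.6,0,0],"gripper":1}
    - {"rot":[0,0,0],"offset":[0.75,0,0],"gripper":1}
    - {"rot":[0,0,0],"offset":[0.75,0,0],"gripper":1}
    - {"rot":[0,0,0],"offset":[0.75,0,0],"gripper":1}

```text
time_s: 16.1
position: [0.6027, -0.1608, 0.1422]
tcp_rot: [[0.151, -0.988, -0.003], [-0.988, -0.151, 0.002], [-0.002, 0.002, -1.0]]
force: [-1.0, 6.4, 7.6]
opening: 0.137
```

```bash
sed -i '/side-projected/,$d' chk.py; python3 chk.py s14.png
python3 - <<'E'
from h import *
b=np.radians(8.85);X=np.array([np.cos(b),np.sin(b),0]);Y=np.array([-X[1],X[0],0])
t=snap('top'); s=snap('side'); M=X*.522-Y*.2512
f=t['frame'].astype(int)
for n,l,h in (('red',(0,120,60),(6,255,255)),('red2',(174,120,60),(180,255,255)),('yellow',(18,80,60),(36,255,255))):
    for x in blobs(t,l,h,3):
        if 360<x[1][0]<430 and 150<x[1][1]<230: print(n,x[0],x[1])
print('top pred mark',proj(t,M+[0,0,.03]))
for r in range(183,196): print(r,[tuple(f[r,u]) for u in range(388,402)] if r in(187,189,191) else '')
for z in (.022,.039): print('side mark',proj(s,M+[0,0,z]))
A=s['frame'][235:295,330:390]; B=t['frame'][165:215,370:430]
A=cv2.resize(A,(600,600),interpolation=cv2.INTER_CUBIC); L=s['frame'][180:240,345:415]; L=cv2.resize(L,(200,171)); B=cv2.resize(B,(200,167))
o=np.zeros((600,800,3),np.uint8); o[:,:600]=A; o[:171,600:]=L; o[200:367,600:]=B; cv2.imwrite('pics/fin.png',o[:,:,::-1])
E
```

```text
[ 0.6027 -0.1608  0.1422] 0.136363611238872 [0.338  6.6253 6.5693] 16.15
pulled 72.0080834064633 dx -0.29528629392916894
yellow [367, 201, 5, 7, 9] [369.3, 204.2]
tip px [367. 201.] [np.float64(-0.01598103054100051), np.float64(-0.021063067042482227), np.float64(-0.026145103543963714), np.float64(-0.032921152212605824)]
yellow [398, 209, 6, 5, 10] [400.7, 210.7]
tip px [398.  209.5] [np.float64(-0.08398475066911643), np.float64(-0.0886381963687914), np.float64(-0.09329164206846649), np.float64(-0.09949623633469995)]
yellow [359, 258, 14, 6, 51] [366.0, 260.9]
tip px [359. 262.] [np.float64(-0.24578299139764023), np.float64(-0.24941670997659185), np.float64(-0.2530504285555436), np.float64(-0.2578953866608124)]
red [352, 268, 13, 14, 105] [358.0, 273.8]
268 361 362; 269 356 363; 270 355 362; 271 355 363; 272 354 363; 273 353 364; 274 352 364; 275 353 364; 276 353 364; 277 353 358; 278 353 356; 279 353 356; 280 354 356; 281 354 355; top pred mark (np.float64(394.00618073466774), np.float64(189.5539238787415))
183 
184 
185 
186 
187 [(np.int64(74), np.int64(83), np.int64(92)), (np.int6
[... 1281 characters left out ...]
(93)), (np.int64(75), np.int64(83), np.int64(93)), (np.int64(75), np.int64(83), np.int64(93)), (np.int64(75), np.int64(84), np.int64(93)), (np.int64(74), np.int64(83), np.int64(92)), (np.int64(75), np.int64(83), np.int64(92)), (np.int64(75), np.int64(83), np.int64(92)), (np.int64(74), np.int64(82), np.int64(92)), (np.int64(75), np.int64(84), np.int64(94)), (np.int64(76), np.int64(85), np.int64(95)), (np.int64(75), np.int64(84), np.int64(94)), (np.int64(71), np.int64(80), np.int64(89)), (np.int64(61), np.int64(68), np.int64(74))]
192 
193 
194 
195 
side mark (np.float64(359.2100719373834), np.float64(274.8830244751916))
side mark (np.float64(359.4877411847216), np.float64(268.1109959929463))
```

View pics/fin.png

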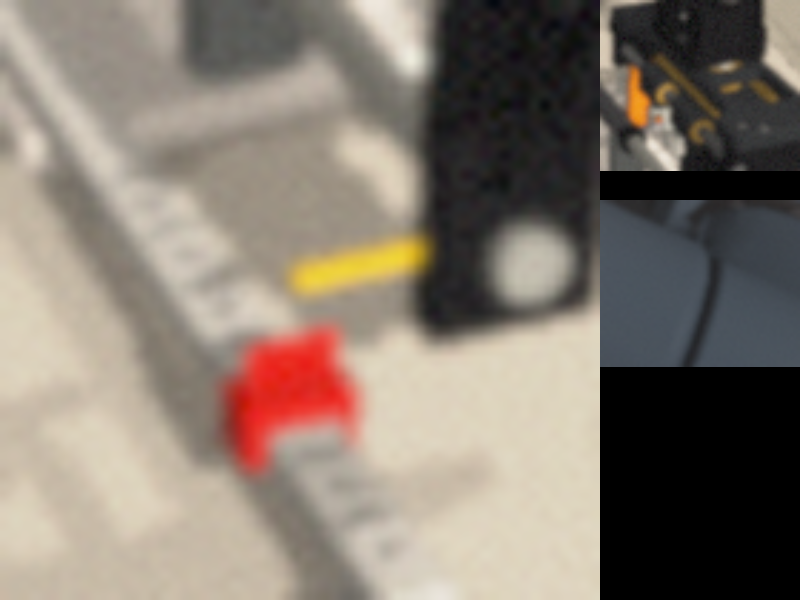

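The last view shows the pointer tip at crop (295,278). Dropped the 14 mm to fin height it falls at (294,334), right on the red fin's top edge at about y 336. The tool-measured pull is 72.0 mm against an estimate of 72.6 mm, which is within tolerance. The arm holds at 6-7 N, and the orange lid is still visible in the slot.

Run:
```python
from h import *
s=snap('side'); st=bot.read_state()
print(st['time_s'],st['position'],st['opening'],st['force'],[x[0] for x in blobs(s,(5,150,80),(18,255,255),20)])
print(ticket.hand_in())
```

```text
16.3 [ 0.6027 -0.1608  0.1422] 0.13529916747192505 [-0.3713  6.3399  6.4111] [[354, 203, 9, 22, 123], [253, 261, 20, 13, 174], [256, 289, 18, 7, 67]]
the job is handed in; nothing more can be done
None
```

The lid is standing in the middle slot and released, and the arm is still holding the rod at the red mark. I handed the job in at 16.3 s; the hand-in gave no verdict.

- **Lid:** Checked after release, it stood upright and parallel to the slot. It was about 1.3 mm off centre across and 2–3 mm off along the slot. In the last pictures the gripper hid most of it. The part still showing was orange and at the slot.
- **Rod:** It is drawn 72.0 mm by the tool's own reading, and my camera estimate for the mark was 72.6 mm. The side picture shows the pointer level with the red fin, to about 2 mm at best, because the pointer's height (53–56 mm) is only known to a few millimetres. The spring force read 6–7 N and the grip opening 11.8 mm, with no sign of slipping.
- **Checks that failed or disagreed:**
  - The top camera could not see the mark at the end because the arm covered it, and the wrist camera was blocked too.
  - An early rough estimate of the pointer's height gave 62 mm and disagreed with the later ones.
  - The force reading showed about 6 N upward from when I gripped the paddle, which I left as it was.
- **Bystanders:** I never went near the spice jar, ramekin or tin. The spice jar's patch in the side picture was unchanged; I did not measure the ramekin or tin again at the end.

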